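# Clear the hand-over board, slide it out to its mark and hold it

### The arm

A 6-joint arm with a two-finger parallel gripper is mounted at the origin on the work surface. World frame = base frame: x ahead of the robot, y to its left, z up, the work surface at z = 0. Lengths are in m, angles in rad, forces in N, time in s.
With the tool pointing down it reaches from about 0.425 to 0.95 m from the base axis. Payload 3.5 kg.
Tool frame: the origin (TCP) lies midway between the tips of the shut fingers; the grasp point (between the pads) lies 19 mm behind it (env.grip_depth is the distance from the TCP to the grasp point, in m); y points along the fingers, x is the direction in which the jaws open and shut, and the axes are right-handed (so a half turn about y gives the same grasp; the last joint's range is limited). The gripper opens to 85 mm and grips with 20 to 120 N. Pads are 22 mm wide; open, the fingers measure 114 mm over their backs; the gripper's body (76 mm by 85 mm) begins 54 mm behind the grasp point. The pads swing forward as they close: fully open they stand 13 mm farther back than shut.
Start: joints at [-1.485, 0.286, 1.577, -0, 1.279, -0.15], TCP at [0.158, -0.656, 0.231] pointing down, gripper open.
Joint ranges: [-2.77, 2.77], [-0.9, 2.22], [0.21, 2.48], [-1.53, 4.67], [0.24, 2.81], [-2.84, 2.84]. Speed limits (rad/s): [2.79, 2.79, 3.14, 3.14, 3.14, 3.14].

### API

Orientations are given as a 3x3 rotation matrix whose columns are the frame's x, y, z axes.
In Python, from bench import env, hand, read_state, optics gives the robot as it stands. The module is installed in compiled form; this text tells all that it offers. Calls block until the motion is done:
- env.move_to(position, orientation): joint-space move of the TCP to a pose.
- env.move_l(position, rotation=None, max_speed=0.15): straight line of the TCP; rotation=None keeps the orientation; max_speed is the mean speed in m/s.
- env.move_joints(angles): joint-space move.
- hand.grip(opening, grasp_force=None): finger opening in m; grasp_force is the grip in N (None keeps the last); returns when the fingers have stopped.
- env.wait(seconds).
- env.inverse_kinematics(position, orientation): joint angles nearest the present ones, or None.
- read_state(): the state.
- optics.grab_frame(name): name is "scene" or "top" or "wrist"; returns a dict with "img" (400x640x3 uint8, blue, green, red), "z_map" (400x640 float32, m along the optical axis (not along the pixel's ray), 0 where there is no reading), "intrinsics" (3x3 intrinsics, pixels), "cam_to_world" (4x4, takes a point from camera to world coordinates). Camera axes: x right, y down, z forward; pixel columns grow to the right and rows downward; lengths in m; the calibration is good to about 2 mm. A picture is of the moment at which its call begins.
A pose or a line that the arm cannot do raises env.MotionError and nothing moves.
- env.finish_job(): hands the job in, once; it reports no verdict.
The state is a dict: "time": time; "joint_positions": joint angles; "qd": joint speeds; "effort": joint torques, N m; "tool_pos": TCP position; "tool_rot": TCP orientation; "force": force on the tool from outside, world axes, zero at the start; "wrist_torque": the same for the moment, N m; "grip_width": finger opening in m.
Only numpy, scipy, OpenCV 4.12 (cv2) and the standard library are available. Lean on these libraries where they do the work, as an engineer would, in place of code of your own. Each camera call takes 0.05 s, during which the arm holds its last target.

### The job

At the test station, use the scraper block to sweep both used test cassettes sideways off the grey hand-over board into the white foam tray beside it (keep the fingers off the cassettes), then stand the block back down on the table and let go of it. After that take the board by its grip and slide it straight out along its stand, away from the robot, without lifting or tipping it, until the black line across it lies right above the stand's outer edge; it would tip over there by itself, so finish while still holding it level and resting on the stand. Leave everything else where it stands.

Things in the scene. Friction and masses are not known exactly. Their poses are not given: they have to be found in the camera images.
- stand: Fixed white riser, 310 (x) x 155 (y) x 60 mm high. Origin on the table surface: outer edge (away from the robot) at x = 150 mm, inner end at x = -160 mm, sides at y = -45 and y = 110 mm, top at z = 60 mm. Its x axis is the direction in which the board slides out; y is to the left of it.
- edge (a point): Point on the stand's outer top edge, at stand (150, 0, 60) mm; axes as the stand. The edge runs along y through this point. It shows beside the board on the left, where the stand is wider than the board.
- board: Loose grey board, about 0.8 kg, on the stand: deck 340 (x) x 120 (y) x 12 mm thick. Origin at the centre of its underside, x outward. Upright grip near the inner end; white tube rack on the outer end, x = 95 to 155 mm, 110 wide, 52 mm above the underside (tubes to 84). Deck is bare between x = -129 and 95 mm. Centre of mass 25 mm outward of the origin: it tips with the line at the edge unless held.
- grip (a point): Centre of the board's grip, a flat-sided upright bar fixed to the deck: 22 mm thick (along the board's x) x 80 mm (along y) x 45 mm high, standing from 12 to 57 mm above the board's underside. The point is at board (-140, 0, 34.5) mm; axes as the board.
- mark (a point): Middle of the black line (4 mm wide) across the board's deck and down its sides, at board (-20, 0, 12) mm, so 120 mm outward of the grip's centre; axes as the board. At the start it is 90 to 140 mm inward of the stand's edge.
- tray: Fixed open white foam tray on the table along the right (-y) side of the stand, 220 (x) x 130 (y) x 42 mm high, walls 8 mm. Origin at the centre of its underside, axes as the stand. Its near wall is tucked under the board's right border, which stands 15 mm out past the stand, so what falls off there drops in.
- cassette_a: Loose white test cassette 60 x 20 x 6 mm (x, y, z), 12 g, lying flat on the deck, on its right half at the start. Origin at the centre of its underside.
- cassette_b: Like cassette_a, on the deck's left half at the start.
- scraper: The scraper block as a body (see scraper_center); origin at the centre of its underside.
- scraper_center (a point): Centre of the scraper block, standing on the table left of the stand: grey, flat-sided, 120 mm long (x) x 26 mm thick (y) x 60 mm high with a black rubber foot, 0.15 kg. The point is 30 mm above its foot.
- vial: Bystander: small jar, 26 mm across, 45 mm high, on the stand's left border near its inner end. Origin under its centre.
- tape: Bystander: roll of tape lying on the table on the left, 90 mm across, 24 mm high. Origin under its centre.
- marker: Bystander: black marker pen lying on the table, 130 mm long. Origin under its centre.
- spare_rack: Bystander: white tube rack 60 x 120 x 45 mm with a few tubes (top 87 mm), on the table on the right. Origin under its centre.
- bottle: Bystander: white bottle 64 mm across, 160 mm high, on the right. Origin under its centre.
Not all that is in view belongs to the job. Leave any blue or green look-alike of the cassette_b alone. Leave any red or turquoise look-alike of the scraper alone.

How it is judged:
By the outcome, as a careful person would: the job done as asked, in the order asked, and still so for the second after the job is handed in, while the arm keeps its last pose, push and grip.
It also fails if it takes over 64 s, if anything falls off the work surface, if the arm or the gripper's body presses on something with over 40 N, if the wrist force passes 120 N, or if a joint passes its speed limit or range.

## Working session

There is one attempt and no reset: what is moved stays moved. The work goes in short steps, each a Python script; the robot and the scene stay as the last script left them, time stands still between calls to the robot, and variables do not carry over. Pictures are saved under pics/ and viewed, and the job is handed in when it is done.

```bash
mkdir -p pics; ls; python3 - <<'E'
from bench import env, hand, read_state, optics
import cv2,numpy as np,pickle
s=read_state();print(s)
for n in("scene","top","wrist"):
    f=optics.grab_frame(n);pickle.dump(f,open(f"{n}0.pkl","wb"));cv2.imwrite(f"pics/{n}0.png",f["img"]);print(n,f["intrinsics"].tolist(),np.round(f["cam_to_world"],3).tolist())
E
```

```text
pics
{'time': 0.0, 'joint_positions': array([-1.48497966e+00,  2.87152535e-01,  1.57816463e+00,  2.80402027e-05,
        1.27859197e+00, -1.49994158e-01]), 'qd': array([ 0.00025349, -0.00026793,  0.00024978,  0.00047916,  0.00101588,
        0.0003855 ]), 'effort': array([ 1.84790597e-04, -4.05976903e+01, -2.92626232e+01, -1.18794907e-05,
        5.76614650e-03,  4.06408091e-06]), 'tool_pos': array([ 0.1576842 , -0.65565668,  0.22996263]), 'tool_rot': array([[ 2.33623365e-01, -1.71795015e-04,  9.72327154e-01],
       [-9.72324481e-01,  2.31024684e-03,  2.33623131e-01],
       [-2.28645103e-03, -9.99997317e-01,  3.72687143e-04]]), 'force': array([-0.14548219, -0.28391057,  0.32600415]), 'wrist_torque': array([-0.01218194, -0.02080771, -0.02887919]), 'grip_width': 0.08530328614211034}
scene [[427.58572719305766, 0.0, 322.1549492895231], [0.0, 427.58572719305766, 191.00061341603444], [0.0, 0.0, 1.0]] [[0.282, 0.82, -0.498, 1.209], [0.959, -0.249, 0.133, -0.114], [-0.015, -0.515, -0.857, 1.115], [0.0, 0.0, 0.0, 1.0]]
top [[445.52014155936644, 0.0, 319.38335130429056], [0.0, 445.52014155936644, 202.90634801392324], [0.0, 0.0, 1.0]] [[0.023, -0.999, 0.047, 0.519], [-1.0, -0.022, 0.023, 0.016], [-0.022, -0.047, -0.999, 1.268], [0.0, 0.0, 0.0, 1.0]]
wrist [[313.5955564345856, 0.0, 314.81134460605324], [0.0, 313.5955564345856, 200.34596713792456], [0.0, 0.0, 1.0]] [[0.234, -0.921, -0.31, 0.238], [-0.972, -0.222, -0.074, -0.635], [-0.001, 0.319, -0.948, 0.373], [0.0, 0.0, 0.0, 1.0]]
```

View pics/top0.png

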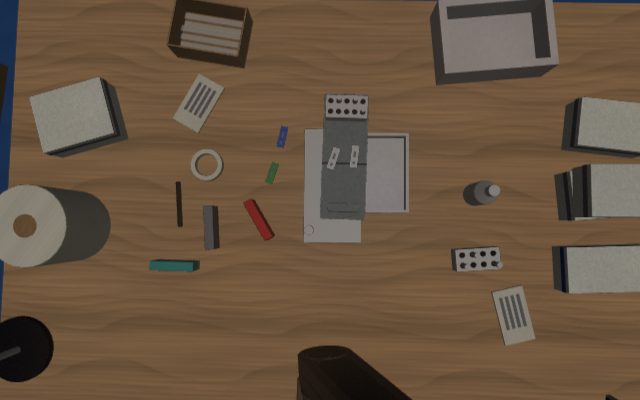

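View pics/scene0.png

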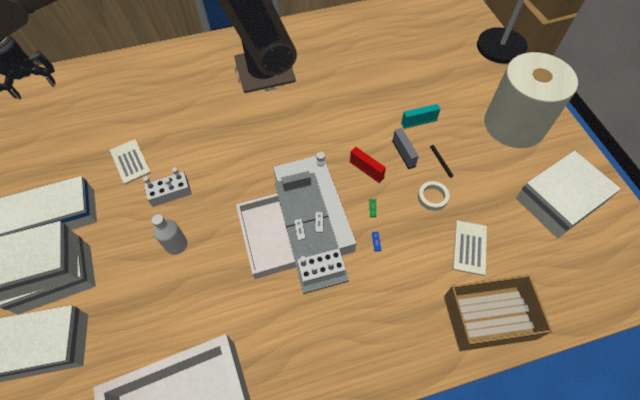

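```bash
python3 - <<'E'
import cv2,pickle
f=pickle.load(open("top0.pkl","rb"))["img"]
c=f[80:280,140:420];cv2.imwrite("pics/top0c.png",cv2.resize(c,None,fx=2.85,fy=2.85,interpolation=cv2.INTER_CUBIC))
f=pickle.load(open("scene0.pkl","rb"))["img"]
c=f[90:300,225:465];cv2.imwrite("pics/sc0c.png",cv2.resize(c,None,fx=2.8,fy=2.8,interpolation=cv2.INTER_CUBIC))
E
```

```text
(no output)
```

View pics/top0c.png

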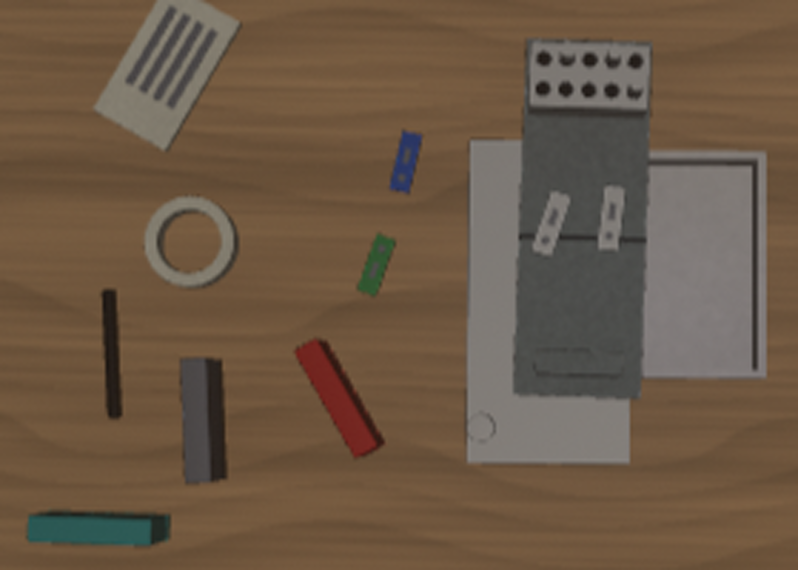

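View pics/sc0c.png

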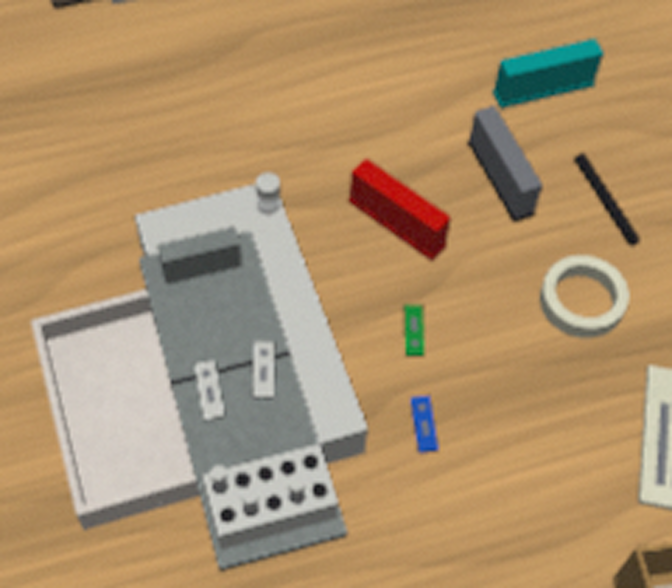

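```bash
cat > h.py <<'E'
import numpy as np,cv2,pickle
def pts(f):
    K=f["intrinsics"];z=f["z_map"];v,u=np.mgrid[:z.shape[0],:z.shape[1]]
    P=np.stack([(u-K[0,2])/K[0,0]*z,(v-K[1,2])/K[1,1]*z,z,np.ones_like(z)],-1)@f["cam_to_world"].T
    P=P[...,:3];P[z==0]=np.nan;return P
def ray(f,uv,h):
    uv=np.atleast_2d(np.array(uv,float));K=f["intrinsics"];T=f["cam_to_world"]
    d=np.c_[(uv[:,0]-K[0,2])/K[0,0],(uv[:,1]-K[1,2])/K[1,1],np.ones(len(uv))]@T[:3,:3].T
    o=T[:3,3];t=(h-o[2])/d[:,2];return o+t[:,None]*d
def proj(f,P):
    T=np.linalg.inv(f["cam_to_world"]);p=np.atleast_2d(P)@T[:3,:3].T+T[:3,3];p=p@f["intrinsics"].T
    return p[:,:2]/p[:,2:]
def rectw(f,mask,h):
    c=max(cv2.findContours(mask.astype(np.uint8),cv2.RETR_EXTERNAL,cv2.CHAIN_APPROX_NONE)[0],key=cv2.contourArea)
    P=ray(f,c[:,0,:],h)[:,:2].astype(np.float32)*1000
    (cx,cy),(w,hh),a=cv2.minAreaRect(P)
    if w<hh: w,hh,a=hh,w,a+90
    a=(a+90)%180-90
    return np.round([cx,cy,w,hh,a],1)
E
python3 - <<'E'
from h import *
f=pickle.load(open("top0.pkl","rb"));P=pts(f);im=f["img"];hsv=cv2.cvtColor(im,cv2.COLOR_BGR2HSV)
for n,(u,v) in dict(scr=(210,222),stand=(313,170),standin=(340,232),deck=(345,190),casb=(334,158),casa=(355,156),grip=(340,207),tray=(385,170),trayrim=(408,170),table=(280,200),rack=(345,105),vial=(309,230)).items(): print(n,np.round(P[v,u]*1000,1),im[v,u],hsv[v,u])
Z=P[...,2]
print(np.nanmin(f["z_map"]),(f["z_map"]==0).mean(), np.nanstd(Z[195:205,150:165]))
E
```

```text
scr [517.  340.2  60.6] [73 73 77] [ 0 13 77]
stand [664.9  63.1  58.9] [118 123 127] [ 17  18 127]
standin [498.  -13.8  62.5] [121 126 131] [ 15  19 131]
deck [611.2 -24.7  70.3] [74 76 75] [45  7 76]
casb [695.8   6.8  80.2] [93 94 97] [ 8 11 97]
casa [702.  -49.2  81.5] [92 93 97] [ 6 13 97]
grip [563.3 -11.1 117.4] [74 77 76] [40 10 77]
tray [ 675.2 -138.8    8. ] [122 124 130] [  8  16 130]
trayrim [ 671.5 -196.9   47.2] [115 119 126] [ 11  22 126]
table [5.841e+02 1.576e+02 4.000e-01] [ 64  89 115] [ 15 113 115]
rack [830.6 -18.7 114.6] [114 119 123] [ 17  19 123]
vial [502.1  68.1 106.5] [121 125 130] [ 13  18 130]
0.0 0.0040390625 0.002638646469225151
```

```bash
python3 - <<'E'
from h import *
f=pickle.load(open("top0.pkl","rb"));P=pts(f);im=f["img"];hsv=cv2.cvtColor(im,cv2.COLOR_BGR2HSV)
S,V=hsv[...,1],hsv[...,2];Z=P[...,2]*1000
def big(m):
    m=m.astype(np.uint8);n,l,s,_=cv2.connectedComponentsWithStats(m);return (l==1+np.argmax(s[1:,4]))
R=np.zeros_like(V,bool);R[80:260,295:420]=1
# scraper top
b=np.zeros_like(R);b[195:260,195:230]=1
m=big(b&(S<40)&(V>58)&(Z>45));print("scraper",rectw(f,m,.060))
# board full: height >64 
m=big(R&(V<100)&(S<40)&(Z>62));print("deckgray",rectw(f,m,.072))
m=big(R&(Z>64)&~((np.mgrid[:400,:640][1]<318)));print("board",rectw(f,m,.072))
m=big(R&(Z>30)&(S<60));
# left & bottom stand edges: fit lines on subpixel edges
g=cv2.cvtColor(im,cv2.COLOR_BGR2GRAY).astype(float)
def edge_rows(vs,u0,u1,sgn):
    o=[]
    for v in vs:
        d=np.diff(S[v,u0:u1].astype(float) if sgn[0]=='S' else g[v,u0:u1])*(1 if sgn[1]=='+' else -1)
        i=np.argmax(d);
        w=np.clip(d[max(i-1,0):i+2],0,None);o.append((u0+max(i-1,0)+.5+(w*np.arange(len(w))).sum()/w.sum(),v))
    return np.array(o)
def edge_cols(us,v0,v1,sgn):
    o=[]
    for u in us:
        d=np.diff(S[v0:v1,u].astype(float) if sgn[0]=='S' else g[v0:v1,u])*(1 if sgn[1]=='+' else -1)
        i=np.argmax(d);w=np.clip(d[max(i-1,0):i+2],0,None);o.append((u,v0+max(i-1,0)+.5+(w*np.arange(len(w))).sum()/w.sum()))
    return np.array(o)
def line(e,h,n):
    p=ray(f,e,h)[:,:2]*1000
    vx,vy,x,y=cv2.fitLine(p.astype(np.float32),cv2.DIST_HUBER,0,.01,.01).ravel()
    print(n,"dir",round(np.degrees(np.arctan2(vy,vx)),2),"mid",np.round([x,y],1),"res",np.round(np.std((p-[x,y])@[-vy,vx]),2))
line(edge_rows(range(135,222),298,312,'S-'),.06,"stand left")
line(edge_cols(range(308,320),122,138,'S-'),.06,"stand outer")
line(edge_cols(range(308,356),236,250,'S+'),.06,"stand inner")
line(edge_rows(range(224,240),354,368,'S+'),.06,"stand right")
line(edge_rows(range(135,215),314,330,'g-'),.072,"board left")
line(edge_rows(range(135,210),360,374,'g+'),.072,"board right")
line(edge_cols(range(326,366),212,224,'g+'),.072,"board inner")
line(edge_rows(range(135,208),402,414,'S+'),.042,"tray right")
line(edge_cols(range(372,406),206,218,'S+'),.042,"tray inner")
line(edge_cols(range(372,406),128,139,'S-'),.042,"tray outer")
# line
m=R&(V<58)&(S<60);m[:140]=0;m[185:]=0;m[:,:322]=0;m[:,366:]=0
ys,xs=np.nonzero(m);print(len(ys));line(np.c_[xs,ys],.072,"mark")
m=R&(V>84)&(S<60);m[:140]=0;m[180:]=0;m[:,:324]=0;m[:,363:]=0
m=cv2.morphologyEx(m.astype(np.uint8),cv2.MORPH_CLOSE,np.ones((3,3)))
n,l,s,_=cv2.connectedComponentsWithStats(m)
for i in range(1,n):
    if s[i,4]>40: print("cass",rectw(f,l==i,.078),s[i])
# grip top
m=big(R&(Z>95)&(np.mgrid[:400,:640][0]>190)&(np.mgrid[:400,:640][1]>320));print("grip",rectw(f,m,.117),m.sum())
E
```

```text
scraper [503.3 344.5 115.2  23.7   4.2]
deckgray [702.2 -20.1 337.  120.6  -0.9]
board [702.5 -19.2 344.6 124.8  -1.4]
stand left dir 0.8 mid [647.7  88.7] res 0.29
stand outer dir -89.42 mid [778.7  64.7] res 0.09
stand inner dir -89.0 mid [469.3  31. ] res 0.13
stand right dir 1.11 mid [497.9 -69.1] res 0.04
board left dir -0.94 mid [652.7  40.7] res 0.63
board right dir -0.84 mid [674.7 -80.1] res 2.18
board inner dir 88.95 mid [533.4 -17.3] res 3.06
tray right dir 0.76 mid [ 685.6 -198.8] res 0.05
tray inner dir -89.2 mid [ 554.1 -141.7] res 0.11
tray outer dir -89.15 mid [ 775.7 -135.2] res 0.23
33
mark dir 88.72 mid [683.6 -17.2] res 1.1
cass [702.  -46.8  61.9  19.6  -6. ] [350 145  10  24 170]
cass [696.1   9.5  61.4  20.4 -17.1] [327 147  13  23 175]
grip [564.3 -18.7  78.3  22.3  88.7] 268
```

```bash
cat >> h.py <<'E'
def R(deg):
    a=np.radians(deg);c,s=np.cos(a),np.sin(a);return np.array([[c,0,-s],[s,0,c],[0,-1,0]],float)
E
python3 - <<'E'
from h import *
from bench import env
for n,p,a in [("scr",(.5033,.3445,.15),-85.8),("scr",(.5033,.3445,.15),94.2),("swp",(.699,.046,.12),-90.9),("swp",(.699,.046,.12),89.1),("swpend",(.698,-.076,.10),-90.9),("swpend",(.698,-.076,.10),89.1),("grip",(.564,-.016,.078),-.95),("grip",(.564,-.016,.078),179),("gripend",(.66,-.016,.078),.85),("gripend",(.66,-.016,.078),-179.15)]:
    print(n,a,None if (q:=env.inverse_kinematics(p,R(a))) is None else np.round(q,2))
E
```

```text
scr -85.8 [ 0.43  0.22  1.81 -0.    1.11  1.93]
scr 94.2 [ 0.43  0.22  1.81 -0.    1.11 -1.21]
swp -90.9 [-0.08  0.44  1.59 -0.    1.11  1.51]
swp 89.1 [-0.08  0.44  1.59 -0.    1.11 -1.63]
swpend -90.9 [-0.25  0.47  1.59 -0.    1.08  1.33]
swpend 89.1 [-0.25  0.47  1.59 -0.    1.08 -1.81]
grip -0.95 [-0.21  0.22  1.96 -0.    0.96 -0.19]
grip 179 None
gripend 0.85 [-0.18  0.41  1.72 -0.    1.02 -0.19]
gripend -179.15 None
```

```bash
python3 - <<'E'
from h import *
from bench import env,hand,read_state,optics
env.move_to((.5033,.3445,.20),R(94.2))
f=optics.grab_frame("wrist");pickle.dump(f,open("w1.pkl","wb"));cv2.imwrite("pics/w1.png",f["img"])
s=read_state();print(s["time"],s["tool_pos"],s["force"]);print(proj(f,[[.503,.3445,.06]]))
E
```

```text
3.8833 [0.50368546 0.34401641 0.20000415] [ 0.09031739  0.44006952 -0.20140976]
[[314.29252729 186.41049611]]
```

View pics/w1.png

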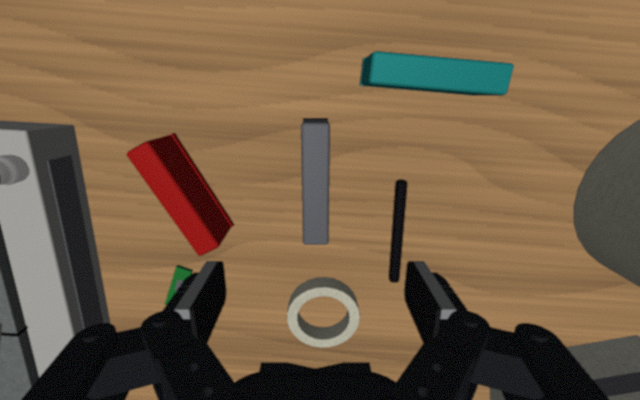

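The wrist view shows the grey block (303–329, 120–243). The red look-alike at (180,195) and the turquoise one at (435,73) are ruled out by colour, so the grey one is the scraper. I'll refine its pose.

```bash
python3 - <<'E'
from h import *
f=pickle.load(open("w1.pkl","rb"));im=f["img"];hsv=cv2.cvtColor(im,cv2.COLOR_BGR2HSV);P=pts(f)
m=(hsv[...,1]<50)&(P[...,2]>.05);b=np.zeros_like(m);b[105:256,285:345]=1;m&=b
print(rectw(f,m,.06),m.sum(),hsv[180,315])
m2=m&(hsv[...,2]>60);print(rectw(f,m2,.06),np.nanmedian(P[...,2][m]))
c=im[60:280,100:460];cv2.imwrite("pics/w1c.png",cv2.resize(c,None,fx=2,fy=2))
E
```

```text
[502.9 345.2 117.4  24.5   4.4] 3172 [114  12 103]
[502.9 345.2 117.3  24.5   4.4] 0.05979450071783679
```

View pics/w1c.png

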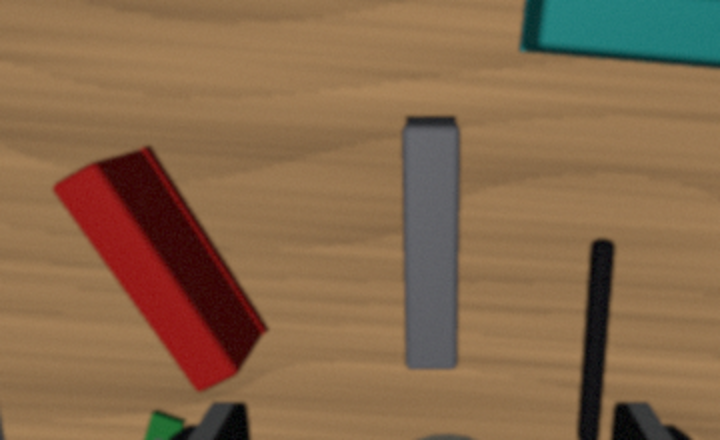

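```bash
python3 - <<'E'
from h import *
from bench import env,hand,read_state,optics
env.move_l((.5029,.3452,.023),R(94.4),max_speed=.15)
hand.grip(0.0,grasp_force=50)
s=read_state();print(s["time"],s["tool_pos"],s["force"],s["grip_width"])
env.move_l((.5029,.3452,.16),max_speed=.15)
s=read_state();print(s["time"],s["tool_pos"],s["force"],s["grip_width"])
f=optics.grab_frame("wrist");pickle.dump(f,open("w2.pkl","wb"));cv2.imwrite("pics/w2.png",f["img"])
E
```

```text
5.7917 [0.50318127 0.34530897 0.02336116] [ 0.08255805 -0.51082826  0.96512226] 0.025043391504341768
6.8583 [0.50203124 0.34476005 0.15846784] [-0.3094326  -0.3086667  -1.58468177] 0.025441679046477282
```

View pics/w2.png

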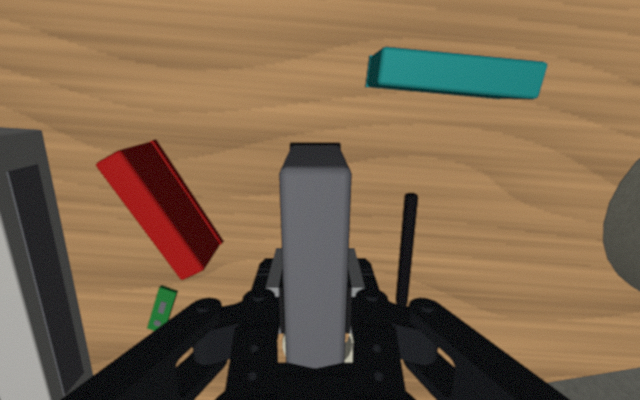

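```bash
python3 - <<'E'
from h import *
from bench import env,hand,read_state,optics
env.move_l((.50,.345,.19),max_speed=.15)
env.move_l((.700,.049,.19),R(89.05),max_speed=.22)
env.move_l((.700,.049,.105),max_speed=.12)
env.wait(.2)
s=read_state();print(s["time"],s["tool_pos"],s["force"],s["grip_width"])
for n in("scene","top","wrist"):
    f=optics.grab_frame(n);pickle.dump(f,open(n+"3.pkl","wb"));cv2.imwrite(f"pics/{n}3.png",f["img"])
f=pickle.load(open("scene3.pkl","rb"))["img"];c=f[130:300,225:385];cv2.imwrite("pics/scene3c.png",cv2.resize(c,None,fx=4,fy=3.5,interpolation=cv2.INTER_CUBIC))
E
```

```text
10.0917 [0.70080077 0.04896387 0.10649418] [ 0.50223442 -0.2687004  -1.11390736] 0.025738924271993743
```

View pics/scene3c.png

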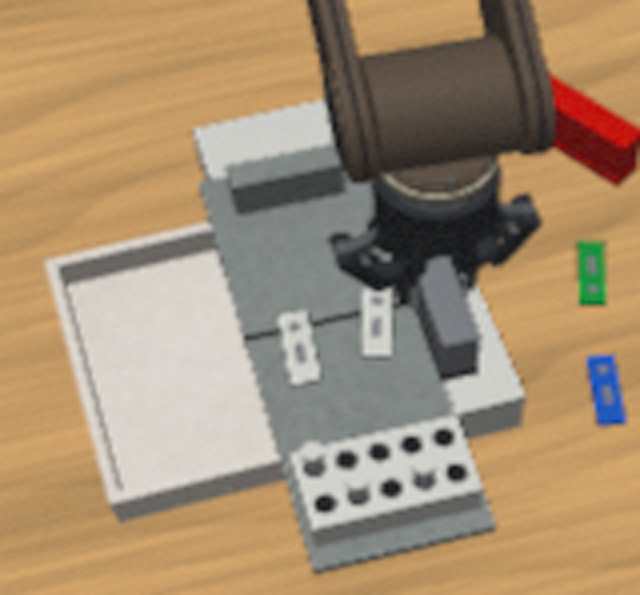

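View pics/wrist3.png

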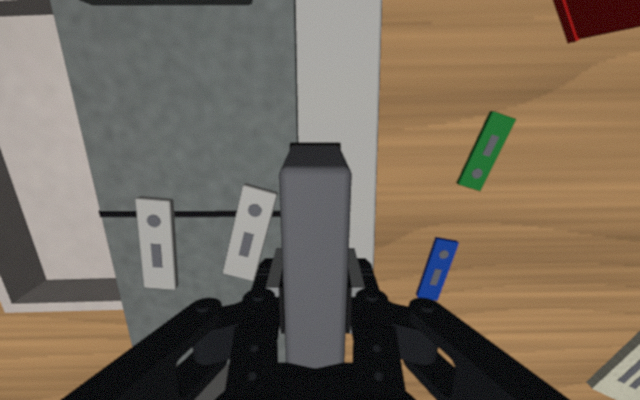

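```bash
python3 - <<'E'
from h import *
f=pickle.load(open("wrist3.pkl","rb"));im=f["img"];hsv=cv2.cvtColor(im,cv2.COLOR_BGR2HSV);g=cv2.cvtColor(im,cv2.COLOR_BGR2GRAY)
print("b corners",np.round(ray(f,[(277,191),(245,184),(224,276),(255,281)],.078)*1e3,1).tolist())
print("a",np.round(ray(f,[(137,197),(171,197),(146,290),(178,290)],.078)*1e3,1).tolist())
m=np.zeros(g.shape,bool);m[208:221,103:134]=1;m[208:221,182:228]=1;m&=g<45
ys,xs=np.nonzero(m);p=ray(f,np.c_[xs,ys],.072)*1e3;v=cv2.fitLine(p[:,:2].astype(np.float32),2,0,.01,.01).ravel();print("mark",p.mean(0),np.degrees(np.arctan2(v[1],v[0])))
# left board edge, stand left
def L(rows,u0,u1,sg,h,ch=g):
    o=[]
    for r in rows:
        d=sg*np.diff(ch[r,u0:u1].astype(float));o.append((u0+np.argmax(d)+.5,r))
    q=ray(f,o,h)[:,:2]*1e3;v=cv2.fitLine(q.astype(np.float32),2,0,.01,.01).ravel();print(np.round(v[2:],1),np.degrees(np.arctan(v[1]/v[0])))
L(range(10,135),285,310,1,.072)
L(range(10,250),368,390,1,.06,hsv[...,1])
# block sides bottom gap
print(np.round(ray(f,[(292,145),(340,145)],.083)*1e3,1).tolist())
E
```

```text
b corners [[669.8, 29.3, 78.0], [665.4, 11.5, 78.0], [724.7, -6.9, 78.0], [728.6, 12.2, 78.0]]
a [[672.1, -51.0, 78.0], [672.4, -31.5, 78.0], [734.1, -57.6, 78.0], [734.5, -37.3, 78.0]]
mark [684.77486574 -37.19987175  72.        ] 89.26431
[607.6  42.2] -0.799629
[641.2  88.3] 0.8754472
[[643.2, 39.2, 83.0], [643.6, 64.4, 83.0]]
```

```bash
python3 - <<'E'
from h import *
from bench import env,hand,read_state,optics
env.move_l((.700,.049,.0955),max_speed=.08);env.wait(.15)
s=read_state();print(s["time"],s["tool_pos"],s["force"],np.round(s["tool_rot"][2],4))
z=.0955+(.0967-s["tool_pos"][2])
env.move_l((.699,.0,z),max_speed=.12)
s=read_state();print(s["time"],s["tool_pos"],s["force"])
for n in("scene","wrist"):
    f=optics.grab_frame(n);pickle.dump(f,open(n+"4.pkl","wb"));cv2.imwrite(f"pics/{n}4.png",f["img"])
E
```

```text
10.6583 [0.70007422 0.04898005 0.09537472] [ 0.53498635 -0.85387654 -0.93523795] [ 0.e+00 -1.e+00 -2.e-04]
11.2167 [ 6.98721586e-01 -5.09257639e-04  9.65302312e-02] [ 0.43217528 -0.07277344 -1.18817404]
```

View pics/wrist4.png

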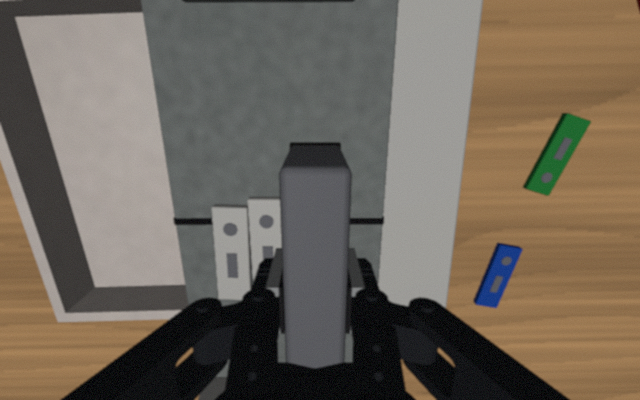

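```bash
python3 - <<'E'
from h import *
from bench import env,hand,read_state,optics
env.move_l((.698,-.082,.0967),max_speed=.2)
s=read_state();print(s["time"],s["tool_pos"],s["force"],s["grip_width"])
env.wait(.2)
for n in("scene","wrist"):
    f=optics.grab_frame(n);pickle.dump(f,open(n+"5.pkl","wb"));cv2.imwrite(f"pics/{n}5.png",f["img"])
f=pickle.load(open("scene5.pkl","rb"))["img"];c=f[130:300,225:385];cv2.imwrite("pics/scene5c.png",cv2.resize(c,None,fx=4,fy=3.5,interpolation=cv2.INTER_CUBIC))
E
```

```text
11.875 [ 0.69791181 -0.08144174  0.09658532] [-0.38077707 -0.30802159 -0.87535405] 0.025257566845329156
```

View pics/wrist5.png

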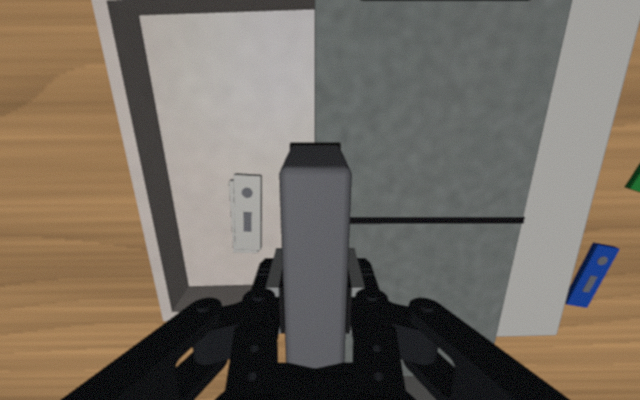

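View pics/scene5c.png

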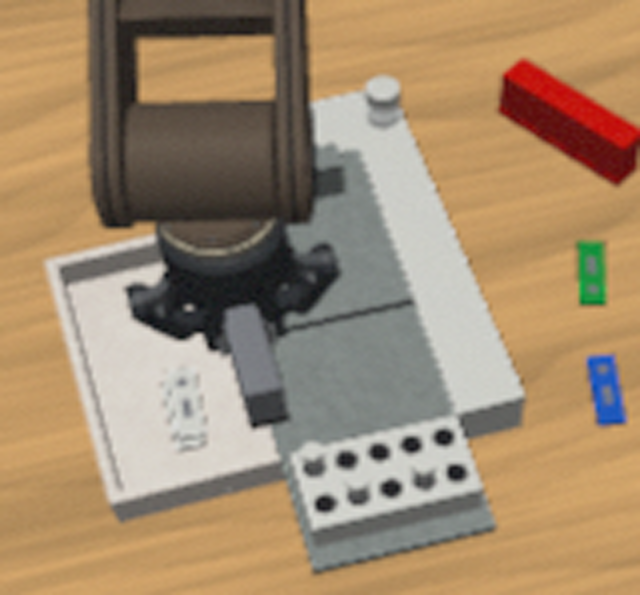

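```bash
python3 - <<'E'
from h import *
from bench import env,hand,read_state,optics
env.move_l((.698,-.082,.19),max_speed=.15)
env.move_l((.698,-.04,.19),max_speed=.15)
for n in("scene","wrist"):
    f=optics.grab_frame(n);pickle.dump(f,open(n+"6.pkl","wb"));cv2.imwrite(f"pics/{n}6.png",f["img"])
f=pickle.load(open("wrist6.pkl","rb"));
c=f["img"][100:330,120:400];cv2.imwrite("pics/w6c.png",cv2.resize(c,None,fx=2.6,fy=2.6,interpolation=cv2.INTER_CUBIC))
print(read_state()["time"])
E
```

```text
13.4833
```

View pics/w6c.png

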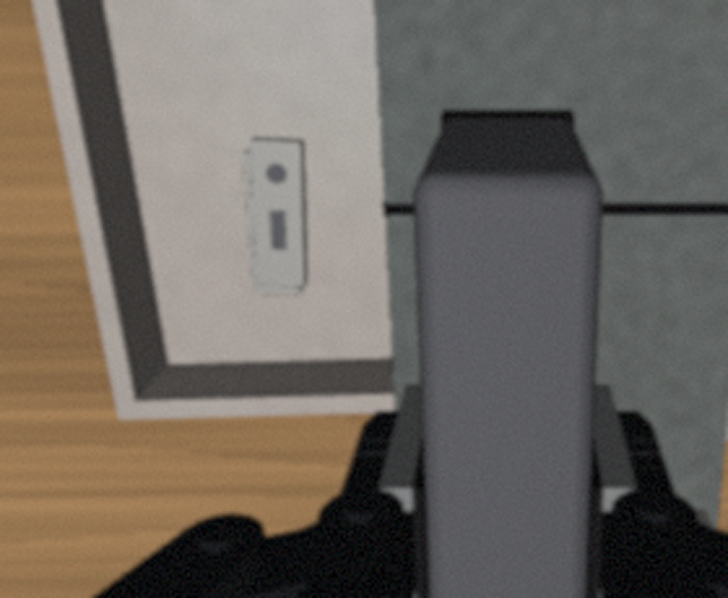

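View pics/wrist6.png

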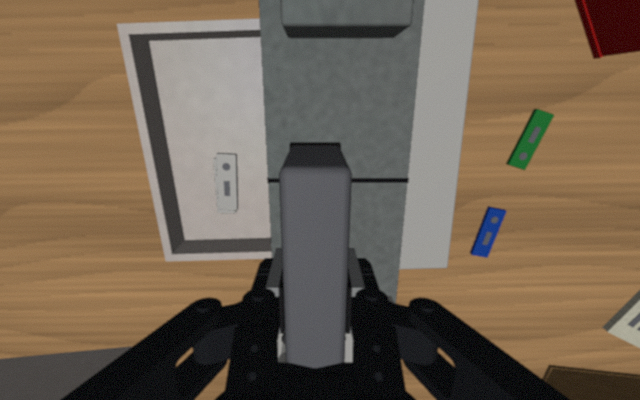

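```bash
python3 - <<'E'
from h import *
for n in("wrist6","wrist5"):
    f=pickle.load(open(n+".pkl","rb"));P=pts(f)*1e3
    (u0,u1,v0,v1)=(219,236,156,210) if n=="wrist6" else (238,258,178,248)
    print(n,np.nanmedian(P[v0:v1,u0:u1,2]),np.nanmean(P[v0:v1,u0:u1],axis=(0,1)))
    (u0,u1,v0,v1)=(170,205,120,210) if n=="wrist6" else (170,215,100,240)
    print(n,np.nanmedian(P[v0:v1,u0:u1,2]))
    print(np.round(np.nanmedian(P[v0:v1],axis=0)[200:250:2,2],0) if 0 else "")
f=pickle.load(open("wrist6.pkl","rb"));print(ray(f,[(227,183)],.02))
print(np.round(np.nanmedian(pts(f)[165:205,:,2]*1e3,axis=0)[205:268:2],0))
E
```

```text
wrist6 20.095926573284462 [ 699.79066581 -129.63802962   20.11174529]
wrist6 8.200494626943943

wrist5 20.05883436856262 [ 698.77959545 -129.64241726   20.07622305]
wrist5 8.102363817921038

[[ 0.7001738  -0.12971614  0.02      ]]
[ 8.  8.  8.  8.  8. 14. 19. 20. 20. 20. 20. 20. 20. 20. 20. 20. 15.  8.
  8.  8.  8.  8.  8.  8.  8.  8.  8.  8.  8.  8.  8.  9.]
```

Depth reads 20 mm at the cassette and 8 mm on the tray floor, so both cassettes are lying stacked in the tray. The deck is clear, and I'm putting the block back.

```bash
python3 - <<'E'
from h import *
from bench import env,hand,read_state,optics
env.move_l((.5029,.3452,.19),R(94.4),max_speed=.22)
env.move_l((.5029,.3452,.040),max_speed=.15)
env.wait(.15)
s=read_state();print(s["time"],s["tool_pos"],s["force"])
off=.040-s["tool_pos"][2]
env.move_l((.5029,.3452,.0240+off),max_speed=.03);env.wait(.1)
s=read_state();print(s["time"],s["tool_pos"],s["force"])
pz=s["tool_pos"][2]
if s["force"][2]<0 and pz>.0237:
    env.move_l((.5029,.3452,.0233+off),max_speed=.03)
s=read_state();print(s["time"],s["tool_pos"],s["force"])
hand.grip(.07)
s=read_state();print(s["time"],s["tool_pos"],s["force"],s["grip_width"])
env.move_l((.5029,.3452,.17),max_speed=.15)
f=optics.grab_frame("wrist");pickle.dump(f,open("w7.pkl","wb"));cv2.imwrite("pics/w7.png",f["img"])
s=read_state();print(s["time"])
E
```

```text
16.9 [0.50375359 0.34563572 0.04138772] [ 0.08684138  0.5947124  -0.9074004 ]
17.7333 [0.50264871 0.34513119 0.02337305] [-3.23607748 -2.05712857  5.68293809]
17.7333 [0.50264871 0.34513119 0.02337305] [-3.23607748 -2.05712857  5.68293809]
18.2333 [0.50292514 0.34519237 0.02250603] [ 0.26756373 -0.06514497 -0.0318298 ] 0.07004838861304574
19.4167
```

View pics/w7.png

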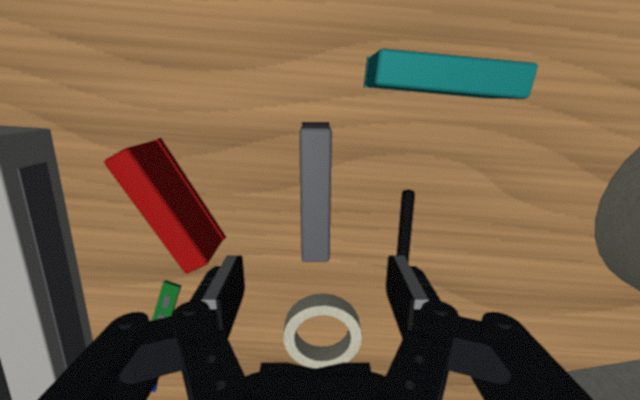

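```bash
python3 - <<'E'
from h import *
from bench import env,hand,read_state,optics
env.move_l((.5029,.3452,.22),max_speed=.2)
env.move_to((.5645,-.018,.20),R(-.9))
for n in ("wrist","top","scene"):
    f=optics.grab_frame(n);pickle.dump(f,open(n+"8.pkl","wb"));cv2.imwrite(f"pics/{n}8.png",f["img"])
s=read_state();print(s["time"],s["tool_pos"])
E
```

```text
21.35 [ 0.56455427 -0.01700029  0.19994925]
```

View pics/wrist8.png

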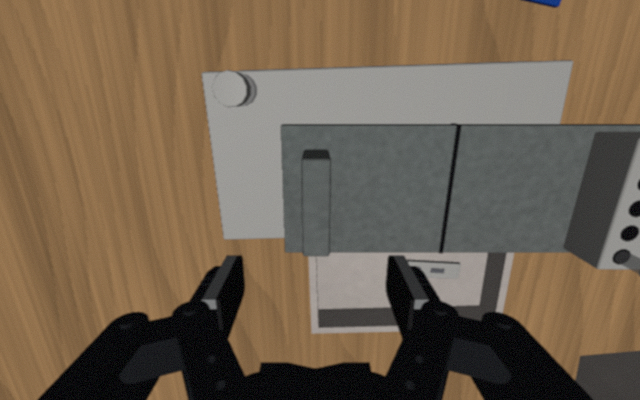

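View pics/top8.png

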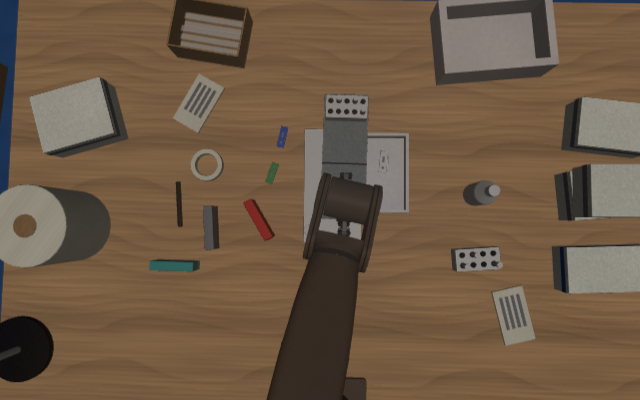

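```bash
cat > meas.py <<'E'
from h import *
def meas(f,cols):
    # cols: mark rows range, edge rows range
    im=f["img"];hsv=cv2.cvtColor(im,cv2.COLOR_BGR2HSV);g=cv2.cvtColor(im,cv2.COLOR_BGR2GRAY).astype(float);S=hsv[...,1].astype(float)
    def L(pp,h,n):
        q=ray(f,pp,h)[:,:2]*1e3;v=cv2.fitLine(q.astype(np.float32),cv2.DIST_HUBER,0,.01,.01).ravel()
        print(n,np.round(v[2:],1),"ang",round(np.degrees(np.arctan2(v[1],v[0])),2),"res",round(float(np.std((q-v[2:])@[-v[1],v[0]])),2));return v
    def sub(d,o):
        i=int(np.argmax(d));a=max(i-1,0);w=np.clip(d[a:i+2],0,None);return o+a+.5+(w*np.arange(len(w))).sum()/w.sum()
    (r0,r1,ua,ub)=cols["mark"]
    pp=[]
    for r in range(r0,r1):
        w=np.clip(np.median(g[r,ua:ub])-15-g[r,ua:ub],0,None)
        if w.sum()>0: pp.append((ua+(w*np.arange(len(w))).sum()/w.sum(),r))
    m=L(pp,.072,"mark")
    (r0,r1,ua,ub)=cols["edge"]
    e=L([(sub(np.diff(S[r,ua:ub]),ua),r) for r in range(r0,r1)],.06,"edge")
    if "bleft" in cols:
        (c0,c1,va,vb)=cols["bleft"];L([(c,sub(-np.diff(g[va:vb,c]),va)) for c in range(c0,c1)],.072,"bleft")
    if "sleft" in cols:
        (c0,c1,va,vb)=cols["sleft"];L([(c,sub(-np.diff(S[va:vb,c]),va)) for c in range(c0,c1)],.06,"sleft")
    # gap at mark centre along stand x
    c=np.array([e[0],e[1]]);n=np.array([-c[1],c[0]]);n*=np.sign(n[0])
    print("stand yaw from edge",np.degrees(np.arctan2(n[1],n[0])),"gap",(e[2:]-m[2:])@n)
    return m,e
E
python3 - <<'E'
from meas import *
f=pickle.load(open("wrist8.pkl","rb"))
meas(f,dict(mark=(130,248,435,465),edge=(66,120,550,580),bleft=(340,440,115,134),sleft=(260,560,55,80)))
P=pts(f);Z=P[...,2]*1e3;g=cv2.cvtColor(f["img"],cv2.COLOR_BGR2GRAY)
m=(Z>111);m[:,:290]=0;m[:,345:]=0;m[:140]=0;m[258:]=0
n,l,s,_=cv2.connectedComponentsWithStats(m.astype(np.uint8));i=1+np.argmax(s[1:,4]);print(s[i],rectw(f,l==i,.117))
c=f["img"][50:280,200:640];cv2.imwrite("pics/w8c.png",cv2.resize(c,None,fx=1.8,fy=1.8))
E
```

```text
mark [685.1 -14.3] ang 89.2 res 0.06
edge [779.2  64.6] ang -89.21 res 0.11
bleft [627.5  42.2] ang -0.82 res 0.04
sleft [643.9  88.6] ang 0.83 res 0.12
stand yaw from edge 0.79311895 gap 95.16503
[ 301  157   30   99 2795] [564.7 -16.4  79.6  21.8  89.1]
```

```bash
python3 - <<'E'
from h import *
from bench import env,hand,read_state,optics
env.move_l((.5649,-.017,.080),R(-.82),max_speed=.12);env.wait(.15)
s=read_state();print(s["time"],s["tool_pos"],s["force"])
hand.grip(0.0,grasp_force=80);env.wait(.1)
s=read_state();print(s["time"],s["tool_pos"],s["force"],s["wrist_torque"],s["grip_width"])
f=optics.grab_frame("wrist");pickle.dump(f,open("w9.pkl","wb"));cv2.imwrite("pics/w9.png",f["img"])
E
```

```text
22.65 [ 0.56562198 -0.01714394  0.0810651 ] [ 0.04352063 -1.07567001 -0.01039766]
23.2417 [ 0.56507265 -0.0170457   0.08029052] [-0.80526056  0.02542643  1.47715006] [ 0.03524189  0.07162868 -0.03386153] 0.021332825412751458
```

View pics/w9.png

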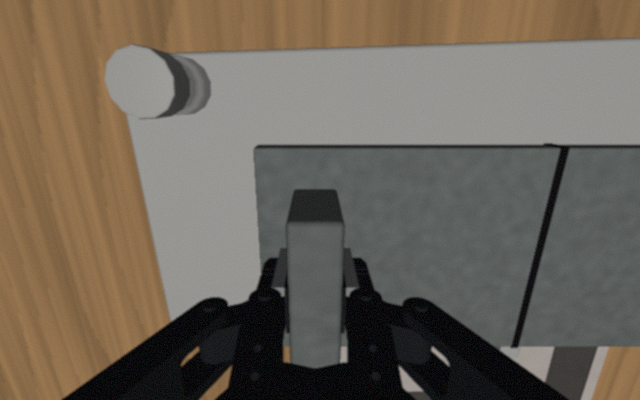

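```bash
cat > slide.py <<'E'
from h import *
m0=np.array([685.05,-18.6]);u=np.array([np.cos(np.radians(.8)),np.sin(np.radians(.8))])
def grip_at(s,S=95.2):
    y=-.82+1.62*min(s/S,1);d=np.array([np.cos(np.radians(y)),np.sin(np.radians(y))])
    return (m0+s*u-120*d)/1e3,y
E
python3 - <<'E'
from slide import *
from bench import env,hand,read_state,optics
p0,_=grip_at(0);print(p0)
zc=.0797
for s in (8,25,42,60,78):
    p,y=grip_at(s)
    env.move_l((p[0],p[1],zc),R(y),max_speed=.05)
    st=read_state();F=st["force"];print(s,round(st["time"],2),np.round(st["tool_pos"]*1e3,2),np.round(F,1),np.round(st["wrist_torque"],2),zc)
    zc+=np.clip((F[2]-6)*.0001,-.0005,.0005)
env.wait(.1)
for n in ("wrist","scene"):
    f=optics.grab_frame(n);pickle.dump(f,open(n+"10.pkl","wb"));cv2.imwrite(f"pics/{n}10.png",f["img"])
E
```

```text
[ 0.56506229 -0.01688265]
8 23.61 [573.1  -17.22  80.33] [-2.4 -0.2  4.9] [-0.01  0.29  0.02] 0.0797
25 24.1 [589.58 -17.5   80.28] [-4.3 -0.4  7.9] [-0.03  0.47  0.06] 0.0795886009810674
42 24.59 [606.59 -17.86  80.3 ] [-4.5 -0.2  6.1] [-0.02  0.44  0.02] 0.0797828315416354
60 25.1 [624.54 -18.26  80.3 ] [-5.   0.6  6. ] [-0.04  0.37  0.02] 0.07979076254429346
78 25.61 [642.32 -18.66  80.37] [-5.6 -0.1  6.9] [0.01 0.54 0.07] 0.07978912725397412
```

View pics/wrist10.png

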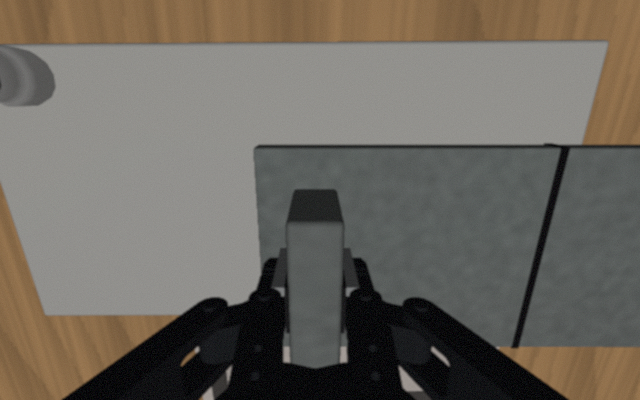

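View pics/scene10.png

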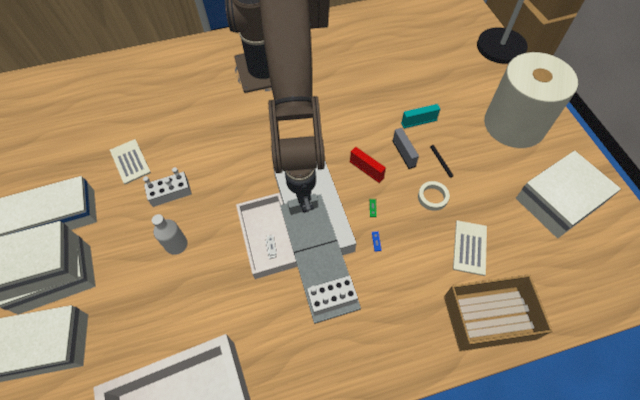

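```bash
python3 - <<'E'
from meas import *
from bench import read_state
f=pickle.load(open("wrist10.pkl","rb"))
meas(f,dict(mark=(155,335,505,580),edge=(48,140,575,625),bleft=(270,540,135,155),sleft=(60,560,33,52)))
print(read_state()["tool_pos"],read_state()["force"])
E
```

```text
mark [762.4 -11.5] ang -89.39 res 0.03
edge [779.1  65.7] ang -89.04 res 0.07
bleft [684.7  42.6] ang 0.55 res 0.02
sleft [638.7  88.3] ang 0.85 res 0.05
stand yaw from edge 0.96398306 gap 17.936329
[ 0.64232222 -0.01864434  0.0803605 ] [-5.12808664 -0.14589059  6.03023893]
```

```bash
python3 - <<'E'
from slide import *
from meas import meas
from bench import env,hand,read_state,optics
p,y=grip_at(78);print(p)
tx=.66020;ty=-.01864+ .0179*np.sin(np.radians(.8)) - .0003*18/17.2*2
p,y=grip_at(95.5);print(p,y,ty)
env.move_l((tx+.0003,p[1],.0798),R(.82),max_speed=.04);env.wait(.3)
st=read_state();print(round(st["time"],2),np.round(st["tool_pos"]*1e3,2),np.round(st["force"],1),np.round(st["wrist_torque"],2))
for n in ("wrist","scene","top"):
    f=optics.grab_frame(n);pickle.dump(f,open(n+"11.pkl","wb"));cv2.imwrite(f"pics/{n}11.png",f["img"])
f=pickle.load(open("wrist11.pkl","rb"))
meas(f,dict(mark=(155,335,505,580),edge=(48,140,555,605),bleft=(270,540,135,155),sleft=(60,540,33,52)))
c=pickle.load(open("scene11.pkl","rb"))["img"][150:340,225:385];cv2.imwrite("pics/scene11c.png",cv2.resize(c,None,fx=3.1,fy=3.1,interpolation=cv2.INTER_CUBIC))
E
```

```text
[ 0.6430471  -0.01857345]
[ 0.66055239 -0.01894207] 0.8000000000000002 -0.019017983948673486
26.69 [659.15 -19.    80.61] [-8.3  0.3  8.1] [-0.07  0.92 -0.  ]
mark [779.2 -11.2] ang -89.06 res 0.03
edge [779.1  67.8] ang -88.68 res 5.89
bleft [680.4  42.1] ang 0.88 res 0.02
sleft [636.6  88.3] ang 0.86 res 0.06
stand yaw from edge 1.323975 gap 1.7519482
```

View pics/wrist11.png

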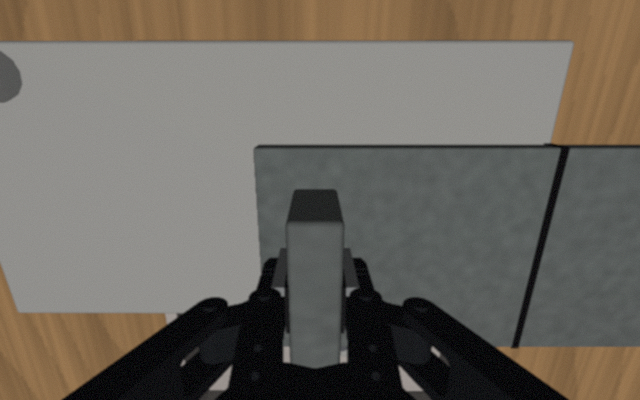

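View pics/scene11c.png

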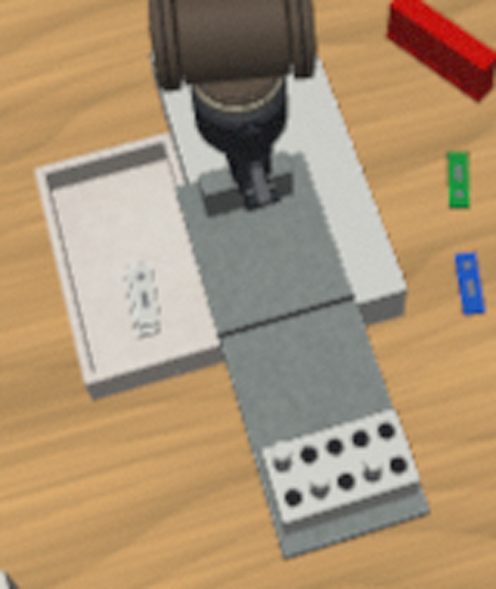

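```bash
python3 - <<'E'
from meas import *
from bench import read_state
f=pickle.load(open("wrist11.pkl","rb"))
m,e=meas(f,dict(mark=(155,335,505,580),edge=(50,138,542,585)))
x=lambda l,y:l[2]+(y-l[3])*l[0]/l[1]
print("gap at board centre y=-18:",x(e,-18)-x(m,-18), "using .85deg:", e[2]+(e[3]+18)*np.tan(np.radians(.85))-x(m,-18))
print(read_state()["tool_rot"])
for n,(v0,v1,u0,u1) in {"wrist10":(160,330,360,500),"wrist11":(160,330,360,500),"w9":(160,330,360,500)}.items():
    P=pts(pickle.load(open(n+".pkl","rb")))[v0:v1,u0:u1].reshape(-1,3)*1e3;P=P[np.abs(P[:,2]-72)<12]
    A=np.c_[P[:,:2]-P[:,:2].mean(0),np.ones(len(P))];c=np.linalg.lstsq(A,P[:,2],rcond=None)[0];print(n,c, "tilt deg",np.degrees(c[:2]))
E
```

```text
mark [779.2 -11.2] ang -89.06 res 0.03
edge [779.1  66.5] ang -89.01 res 0.08
stand yaw from edge 0.9886605 gap 1.2201996
gap at board centre y=-18: 1.2266235 using .85deg: 1.0221119751959122
[[ 9.99880687e-01 -4.11134848e-03 -1.48899105e-02]
 [ 1.48894694e-02 -1.37889981e-04  9.99889136e-01]
 [-4.11294585e-03 -9.99991539e-01 -7.66577312e-05]]
wrist10 [-7.33105526e-04 -1.45142151e-03  7.20481565e+01] tilt deg [-0.04200385 -0.08316033]
wrist11 [-2.63266625e-03 -1.28398953e-03  7.21602130e+01] tilt deg [-0.15084066 -0.07356718]
w9 [-4.70043840e-04 -1.67443467e-03  7.20315820e+01] tilt deg [-0.02693153 -0.09593804]
```

```bash
cat > fin.py <<'E'
from slide import *
from meas import meas
from bench import env,hand,read_state,optics
from scipy.spatial.transform import Rotation as Ro
def go(x,z,pitch,tag,y=-.01895):
    env.move_l((x,y,z),Ro.from_euler('y',-pitch).as_matrix()@R(.82),max_speed=.02);env.wait(.3)
    st=read_state();print(round(st["time"],2),np.round(st["tool_pos"]*1e3,2),"F",np.round(st["force"],1),"T",np.round(st["wrist_torque"],2),"pitch",np.round(st["tool_rot"][2,0],4))
    f=optics.grab_frame("wrist");pickle.dump(f,open(f"w{tag}.pkl","wb"));cv2.imwrite(f"pics/w{tag}.png",f["img"])
    m,e=meas(f,dict(mark=(155,335,505,580),edge=(50,138,538,585),bleft=(270,540,135,155)))
    xx=lambda l,y:l[2]+(y-l[3])*l[0]/l[1]
    print("gap c:",xx(e,-18)-xx(m,-18),"with .85:",e[2]+(e[3]+18)*np.tan(np.radians(.85))-xx(m,-18))
    P=pts(f)[160:330,360:500].reshape(-1,3)*1e3;P=P[np.abs(P[:,2]-72)<12]
    A=np.c_[P[:,:2]-P[:,:2].mean(0),np.ones(len(P))];c=np.linalg.lstsq(A,P[:,2],rcond=None)[0];print("tilt deg",np.degrees(c[:2]),c[2])
E
python3 -c "
from fin import *
go(.6616,.0791,.0045,'12')"
```

```text
27.39 [659.53 -18.98  80.32] F [-11.2   0.3  11.3] T [-0.01  1.35  0.07] pitch -0.0019
mark [779.6 -11.1] ang -89.07 res 0.03
edge [779.1  62. ] ang -89.13 res 0.08
bleft [701.5  42.5] ang 0.87 res 0.02
stand yaw from edge 0.8719668 gap 0.65954435
gap c: 0.65283203 with .85: 0.6221742942406081
tilt deg [-0.01325247 -0.08281254] 72.02181822572257
```

```bash
python3 -c "
from fin import *
go(.6627,.0791,.0055,'13')"
```

```text
27.99 [660.5  -18.94  80.33] F [-11.3  -0.   11.2] T [ 0.02  1.41 -0.05] pitch -0.0015
mark [780.8 -25. ] ang -89.06 res 0.03
edge [779.1  66.5] ang -89.12 res 0.07
bleft [706.7  42.6] ang 0.87 res 0.02
stand yaw from edge 0.8786467 gap -0.28711188
gap c: -0.27972412 with .85: -0.321994873464746
tilt deg [ 0.00199934 -0.0821205 ] 72.01867347428706
```

```bash
python3 - <<'E'
from h import *
from bench import env,read_state,optics
env.wait(.5)
st=read_state();print(st["time"],st["tool_pos"],st["force"])
f=optics.grab_frame("top");g=optics.grab_frame("scene")
cv2.imwrite("pics/top14.png",f["img"])
c=g["img"][90:340,225:465];cv2.imwrite("pics/sc14.png",cv2.resize(c,None,fx=2.4,fy=2.4,interpolation=cv2.INTER_CUBIC))
d=cv2.absdiff(f["img"],pickle.load(open("top0.pkl","rb"))["img"]).max(2)>30
n,l,s,_=cv2.connectedComponentsWithStats(d.astype(np.uint8));print(s[1:][s[1:,4]>6])
E
```

```text
28.5417 [ 0.66046475 -0.01897185  0.08029404] [-10.89492278  -0.32253433  10.78398961]
[[  323    58    44    36  1309]
 [  326    95    43    31   714]
 [  322    97     1     8     8]
 [  337   100     4     3     7]
 [  327   118    32     3    57]
 [  322   127    16     6    21]
 [  349   128    17     1    17]
 [  367   129     1     7     7]
 [  261   135   152   265 15805]
 [  605   394    14     6    54]]
```

View pics/sc14.png

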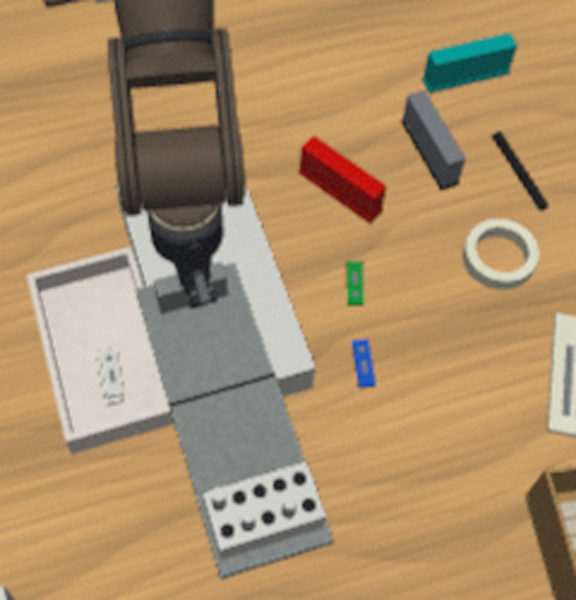

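View pics/w13.png

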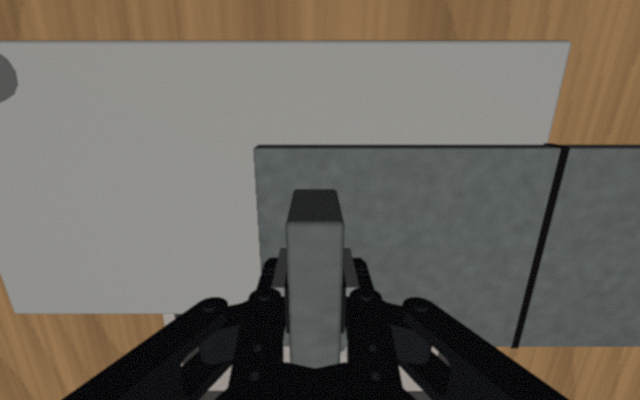

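```bash
python3 - <<'E'
from bench import env,read_state
print(env.finish_job());s=read_state();print(s["time"],s["tool_pos"],s["force"])
E
```

```text
the job is handed in; nothing more can be done
None
the job is handed in; nothing more can be done
```

The job is handed in at about 28.5 s. Both cassettes are in the tray, the scraper is back on the table, and the board is held with its black line over the stand's edge.

- **Sweep:** I swept both cassettes off with the grey scraper, its foot about 1 mm above the deck. They came to rest one on top of the other in the tray: depth there reads 20 mm against the 8 mm floor. The deck is clear. I then stood the scraper back upright where it came from and let go.
- **Board:** I took the board by its grip and slid it out about 95 mm, keeping it pressed lightly on the stand. It lay about 1.6° askew at the start, so I turned it in line with the stand on the way out.
- **Final position:** The wrist camera puts the line about 0.3 mm past the edge. The grip position (660.5 + 120 mm against the edge at 780.3 mm) agrees. The two are parallel to about 0.1°.
- **Hold:** Outward tilt is about 0°, with roughly 11 N of steady downward press. The grip was still closed at hand-in.
- **Bystanders:** Comparing the top view before and after shows nothing else has moved, apart from a small change at the bottom right image border (605, 394) that I put down to the arm's start pose. The arm hides part of the stand in that view.

**One check failed on the way:** with the line about 1 mm short of the edge, the tool had sagged about 0.24°. The board had dipped outward about 0.13°, and its grip end was up about 0.3 mm. I corrected it with a little more downward press and a small counter-pitch, and the next two measurements showed it level.

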